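Close the juice-shot case: fold the hold-down flap, then shut the lid

ROBOT

A 6-joint arm with a two-finger parallel gripper is mounted at the origin on the work surface. World frame = base frame: x ahead of the robot, y to its left, z up, the work surface at z = 0. Lengths are in mm, angles in rad, forces in N, time in s.
With the tool pointing down it reaches from about 275 to 750 mm from the base axis. Payload 10.2 kg.
Tool frame: the origin (TCP) lies on the front face of the gripper's body, between the roots of the fingers; the fingertips stand 73 mm ahead of it and the grasp point (between the pads) lies 54 mm ahead of it; z points along the fingers, y is the line along which they close (so a half turn about z gives the same grasp; the last joint's range is limited). The gripper opens to 85 mm and grips with 20 to 120 N. Pads are 22 mm wide; open, the fingers measure 114 mm over their backs; the gripper's body (76 mm by 85 mm) begins 54 mm behind the grasp point. The pads swing forward as they close: fully open they stand 13 mm farther back than shut.
Start: joints at [-1.347, 0.313, 1.498, -0, 1.331, -0.223], TCP at [226.832, -473.476, 303.894] pointing down, gripper open.
Joint ranges: [-2.94, 2.94], [-0.97, 2.17], [0.19, 2.56], [-1.23, 4.37], [0.02, 3.11], [-2.88, 2.88]. Speed limits (rad/s): [2.39, 2.39, 3.01, 3.14, 3.14, 3.14].

INTERFACE

Orientations are given as a unit quaternion [w, x, y, z].
In Python, from rig import * gives the robot as it stands.
- The arm moves only by the tool step_arm, never from a script. Its argument "plan" is a list of rows, each an object with "offset": the shift along the tool's x, y, z in cm, a list of three; "rot": the turn, a rotation vector about the tool's x, y, z in degrees, a list of three; "gripper": the finger opening in cm, from 0 to 8.54. In form: [{"offset": [x, y, z], "rot": [wx, wy, wz], "gripper": gripper}, ...]. A call has 1 to 12 rows; each row is the pose to reach, as a shift and turn from the pose commanded when the call began, along the tool's axes at that moment; what a row does not reach only later rows make up. A row lasts 1/10 s, in which the tool goes at most 50 mm and 8.59 degrees, less where a joint would pass 70% of its speed; a pose out of reach is approached as far as the arm can. A call with a gripper value outside its range is refused whole. The fingers move at their own pace and stop on an object; "squeeze" is the grip in N (left out, the last holds). Time passes only in rows, so rows that repeat a pose let the fingers close. It gives the time, the measured TCP pose, the force, the opening and the grip force at its end, in the units of the state.
- sense(): the state, without advancing time (a new reading comes with each control period).
- capture(name): name is "scene" or "top" or "wrist"; returns a dict with "color" (480x640x3 uint8, red, green, blue), "depth" (480x640 float32, mm along the optical axis (not along the pixel's ray), 0 where there is no reading), "vertical_fov" (degrees; the focal length in pixels is half the picture's height over the tangent of half this angle, whatever the lens; pixels are square), "cx", "cy" (the principal point, pixels), "rvec" (rotation vector, rad) and "tvec" (3), from world to camera coordinates, as OpenCV has them; the wrist camera has in their place "mount" (4x4, takes a point from camera to tool coordinates, whose origin is the TCP and whose axes are the flange's). Camera axes: x right, y down, z forward; pixel columns grow to the right and rows downward; lengths in mm; the calibration is good to about 2 mm. A picture is of the moment at which its call begins: read the wrist's pose just before it.
- finish_job(): hands the job in; it is judged then, once.
The state is a dict: "time_s": time; "joints": joint angles; "dq": joint speeds; "tau": joint torques, N m; "eef_pos": TCP position; "ee_rot": TCP orientation; "force": force on the tool from outside, world axes, zero at the start; "wrist_torque": the same for the moment, N m; "grip_width": opening from 0.0 (shut) to 1.0 (fully open); "grip_force": force on a finger pad.
Only numpy, scipy, OpenCV 4.12 (cv2) and the standard library are available. Lean on these libraries where they do the work, as an engineer would, in place of code of your own. Each camera call takes 0.05 s, during which the arm holds its last target. There are 200 camera calls.

TASK

Close up the blue bottle case: by pushing with the fingertips, first fold the standing green flap all the way down flat over the bottles, and only then swing the blue lid over it until it is fully shut. Only push on their outer faces, do not grip the flap or the lid; leave the loose bottle, the steel cup and the jar standing where they are, and finish clear of everything.

Things in the scene. Friction and masses are not known exactly. Their poses are not given: they have to be found in the camera images.
- case: Blue plastic bottle case, fixed to the table, 280 x 200 x 120 mm (x, y, z in its own frame), walls 5 mm, filled with small amber bottles whose caps end 88 mm above the table. Origin: centre of its underside, on the table. Its z is up; the flap is hinged along its -y side, the lid along its +y side. It stands at a yaw of up to 0.55 rad either way.
- flap_hinge (a point): Middle of the flap's hinge line, which runs along the case's x axis at case (0, -83, 100) mm: 12 mm inside the -y wall and 20 mm below the rim. Axes as the case.
- flap (a joint): Angle of the green flap (rad): 0 = folded down flat over the bottles (its stop, seated on rubber, which gives a few mm under a firm press), 1.57 = upright, up to 1.8 = leaning outward over the -y wall. It starts upright, between 1.2 and 1.7. The hinge is stiff with friction (about 0.15 N m, no spring): the flap stays at any angle where it is left, and follows a push of 1 to 3 N near its edge.
- flap_edge (a point): Middle of the flap's free edge, on its outer face. The flap is a bright green panel 240 mm long (case x), 130 mm from hinge to free edge, 6 mm thick. Its outer face lies 6 mm off the hinge line; it looks to case -y while the flap stands and up when folded, then 106 mm above the table, 14 mm below the rim, reaching to case y = +47 mm.
- flap_pad (a point): Middle of the black rubber pad on the flap's inner face, 224 x 100 mm and 3 mm proud (on the bottle side when the flap stands). The fingers are not to press on it: that would be gripping the flap or pushing it the wrong way.
- lid_pad (a point): Middle of the black rubber pad on the lid's inner face, 262 x 178 mm and 3 mm proud. The fingers are not to press on it.
- lid_hinge (a point): Middle of the lid's hinge line, which runs along the case's x axis on the +y rim at case (0, 100, 120) mm. Axes as the case.
- lid (a joint): Angle of the blue lid (rad): 0 = fully shut on the rim (its stop, seated on rubber, which gives a few mm under a firm press), 1.57 = upright, up to 2.05 = leaning outward. It starts open, between 1.55 and 1.9. The hinge is stiff with friction (about 0.6 N m, no spring): the lid stays at any angle where it is left, and follows a push of 2 to 7 N near its edge.
- lid_edge (a point): Middle of the lid's free edge, on its outer face. The lid is a blue panel 284 mm long (case x), 203 mm from hinge to free edge, 10 mm thick, with a dark lip 80 mm wide standing 12 mm past the middle of the free edge. Its outer face lies 10 mm off the hinge line; it looks to case +y when upright and up when shut, then 130 mm above the table. Upright, the lid reaches 335 mm above the table.
- shot_bottle: Loose amber glass bottle with a gold cap, 42 mm in diameter, 95 mm tall, full; origin at the centre of its underside. A bystander: not to be moved. The three bystanders stand beside the case in any order, at about (210, 0), (0, -185) and (60, 205) mm in the case's frame, each within 35 mm.
- steel_cup: Loose stainless steel cup, open, 64 mm in diameter at the rim, 75 mm tall; origin at the centre of its underside. A bystander, not to be moved.
- cap_jar: Loose glass jar with a black lid, 60 mm in diameter, 75 mm tall; origin at the centre of its underside. A bystander, not to be moved.

How it is judged (in metres and radians):
On the way, in this order (a step that is already met when the one before it is completed fails the run):
1. the flap is folded down flat while the lid still stands open (value of joint flap below 0.1 rad and value of joint lid above 1 rad), for 0.2 s.
2. the lid is swung shut over the flap (value of joint lid below 0.06 rad and value of joint flap below 0.1 rad), for 0.2 s.
At the end, for the whole second after the job is handed in: The flap lies within 0.10 rad of flat, the lid is within 0.06 rad of fully shut and at rest, and the bottle, cup and jar stand upright (within 0.2 rad) within 30 mm of where they were (all of step 2 and velocity of joint lid between -0.05 and 0.05 rad/s and distance of each of shot_bottle, steel_cup, cap_jar from where it was at the start of the episode below 0.03 m and angle between each of shot_bottle, steel_cup, cap_jar's own z axis and vertical below 0.2 rad); the robot touches nothing.
It fails at once if the lid is swung over (below 0.8 rad) while the flap still stands above 0.25 rad (value of joint lid below 0.8 rad and value of joint flap above 0.25 rad).
It fails at once if the flap or the lid is gripped: the fingers press on its inner face with more than 5 N (contact force between the fingers and flap_c1 above 5 N or contact force between the fingers and lid_c2 above 5 N).
It fails at once if the bottle, the cup or the jar is moved more than 30 mm, lifted or tipped (not (distance of each of shot_bottle, steel_cup, cap_jar from where it was at the start of the episode below 0.03 m and angle between each of shot_bottle, steel_cup, cap_jar's own z axis and vertical below 0.2 rad)).
It also fails if it takes over 56 s, if anything falls off the work surface, if the arm or the gripper's body presses on something with over 40 N, if the wrist force passes 120 N, or if a joint passes its speed limit or range.

## Working session

There is one attempt and no reset: what is moved stays moved. The work goes in short steps, Python scripts to look and compute and a tool call to move; the robot and the scene stay as the last step left them, time stands still between calls to the robot, and variables do not carry over. Pictures are saved under pics/ and viewed, at most 10 in all, crops included, and the job is handed in when it is done.

Besides the shell and the picture viewer there is one more tool, called after "Request:" as name(argument=value, ...) on one line, values as JSON. step_arm: Moves the arm, as the interface text tells. Its arguments: {"type":"object","properties":{"plan":{"type":"array"},"squeeze":{"type":"number"}},"required":["plan"]}

```bash
mkdir -p pics; ls; cat > h.py <<'E'
from rig import *
import numpy as np, cv2
from scipy.spatial.transform import Rotation as R
def cloud(c):
    f=240/np.tan(np.radians(c["vertical_fov"])/2)
    v,u=np.mgrid[:480,:640]; d=c["depth"]
    P=np.stack([(u-c["cx"])/f*d,(v-c["cy"])/f*d,d],-1)
    Rm=R.from_rotvec(np.ravel(c["rvec"])).as_matrix()
    return (P-np.ravel(c["tvec"]))@Rm, d>0
E
python3 - <<'E'
from h import *
s=sense();print(s)
a=capture("scene");b=capture("top")
cv2.imwrite("pics/a.png",np.hstack([cv2.resize(x["color"][...,::-1],(400,300)) for x in(a,b)]))
cv2.imwrite("pics/b.png",b["color"][...,::-1])
for n,c in(("scene",a),("top",b)):
    P,m=cloud(c); np.savez(n+".npz",P=P,m=m,c=c["color"])
    hsv=cv2.cvtColor(c["color"],cv2.COLOR_RGB2HSV)
    g=m&(hsv[...,0]>40)&(hsv[...,0]<85)&(hsv[...,1]>120)&(hsv[...,2]>60)
    bl=m&(hsv[...,0]>95)&(hsv[...,0]<130)&(hsv[...,1]>120)
    for k,q in(("green",g),("blue",bl)):
        X=P[q]; print(n,k,len(X)); 
        if len(X): print(np.percentile(X,[1,50,99],axis=0).round())
E
```

```text
pics
{'time_s': 0.0, 'joints': array([-1.34740440e+00,  3.13473872e-01,  1.49846969e+00,  2.62023034e-05,
        1.33098265e+00, -2.23403941e-01]), 'dq': array([ 0.0015514 , -0.00174802, -0.00119348, -0.00049073, -0.00049126,
       -0.00087371]), 'tau': array([ 1.15571152e-04, -4.12265897e+01, -2.59742457e+01, -1.85445106e-04,
        4.20048207e-03, -1.51817716e-06]), 'eef_pos': array([ 226.794129  , -473.29920654,  303.31051857]), 'ee_rot': array([-6.66779695e-04,  9.75150762e-01,  2.21541299e-01,  1.27281544e-05]), 'force': array([-0.48522721,  0.50799091,  0.38976791]), 'wrist_torque': array([-0.03466808,  0.03863796,  0.00793921]), 'grip_force': 0.0, 'grip_width': 0.9974974521338514}
scene green 3561
[[ 1.100e+02 -1.002e+03  1.000e+00]
 [ 5.110e+02  5.230e+02  3.000e+01]
 [ 5.930e+02  5.590e+02  2.290e+02]]
scene blue 30158
[[  145. -1000.    11.]
 [  607.  -153.   130.]
 [  750.   -26.   325.]]
top green 4887
[[ 296. -303.    5.]
 [ 466.  556.   30.]
 [ 600.  713.  232.]]
top blue 4805
[[ 467. -637.  125.]
 [ 622. -597.  132.]
 [ 739.  -29.  335.]]
```

View pics/a.png

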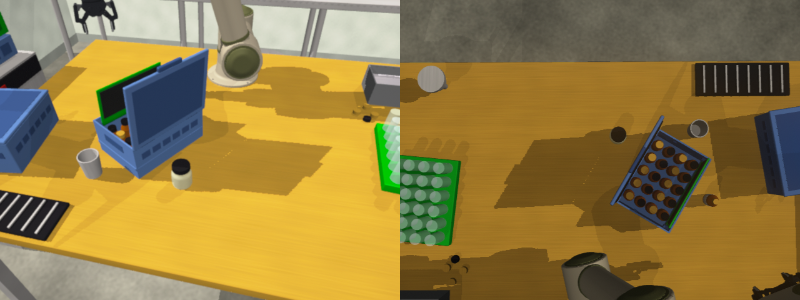

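View pics/b.png

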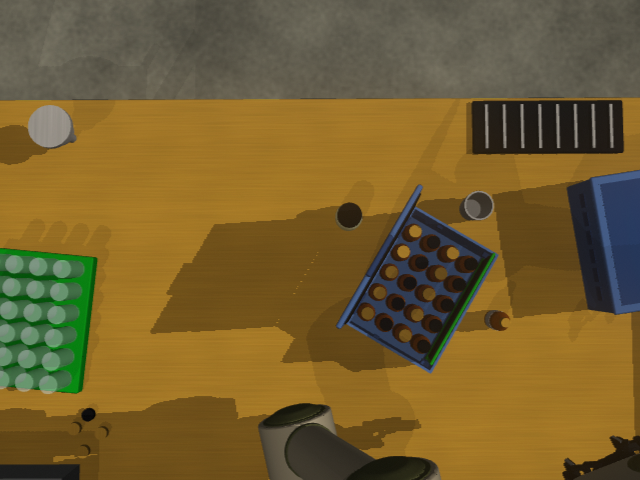

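The scene shows the blue case with its lid on the image left and its flap on the right. In the top view the case is centred near (418,290), the lid at (380,255) and the flap at (465,310). The jar is at (349,215), the cup at (478,206) and the bottle at (497,320).

```bash
python3 - <<'E'
from h import *
t=np.load("top.npz");P,m,c=t["P"],t["m"],t["c"]
hsv=cv2.cvtColor(c,cv2.COLOR_RGB2HSV)
win=np.zeros(m.shape,bool);win[170:390,320:520]=1
bl=win&m&(hsv[...,0]>95)&(hsv[...,0]<130)&(hsv[...,1]>90)
g=win&m&(hsv[...,0]>40)&(hsv[...,0]<85)&(hsv[...,1]>120)
z=P[...,2]
# rim
rim=(bl)&(abs(z-120)<6); X=P[rim][:,:2]
r=cv2.minAreaRect(X.astype(np.float32));print("rim",r,cv2.boxPoints(r).round())
for nm,q in(("lid",bl&(z>140)),("flap",g&(z>112))):
    X=P[q];r=cv2.minAreaRect(X[:,:2].astype(np.float32));print(nm,len(X),r,z[q].max(),cv2.boxPoints(r).round())
    top=X[X[:,2]>np.percentile(X[:,2],99)-8];print("top",top.mean(0),np.linalg.svd(top-top.mean(0))[2][0])
# bystanders
for nm,(u,v),h in(("jar",(349,215),75),("cup",(478,206),75),("bottle",(497,320),95)):
    q=np.zeros(m.shape,bool);q[v-18:v+18,u-18:u+18]=1;q&=m&(z>h-12)&(z<h+10)&~bl&~g
    X=P[q];
    print(nm,len(X), cv2.minAreaRect(X[:,:2].astype(np.float32)) if len(X) else 0)
# scene: outer lid plane
t=np.load("scene.npz");P,m,c=t["P"],t["m"],t["c"];hsv=cv2.cvtColor(c,cv2.COLOR_RGB2HSV);z=P[...,2]
q=m&(hsv[...,0]>95)&(hsv[...,0]<130)&(hsv[...,1]>90)&(z>145)&(P[...,0]>400)&(P[...,0]<800)&(P[...,1]>-250)
X=P[q]
for _ in range(5):
    mu=np.median(X,0);n=np.linalg.svd(X-X.mean(0),full_matrices=False)[2][2];d=(X-X.mean(0))@n;X=X[abs(d)<max(3,2*d.std())]
print("lidplane",len(X),X.mean(0),n,d.std())
E
```

```text
rim ((515.9909057617188, -196.07623291015625), (197.90585327148438, 279.62188720703125), 59.020286560058594) [[ 345. -209.]
 [ 585. -353.]
 [ 687. -183.]
 [ 447.  -39.]]
lid 825 ((578.8832397460938, -89.77369689941406), (12.582321166992188, 281.0404357910156), 60.297813415527344) 339.91609896502604 [[ 454.  -26.]
 [ 698. -165.]
 [ 704. -154.]
 [ 460.  -15.]]
top [579.19226326 -89.09171656 334.20232392] [-8.61203534e-01  5.08260196e-01  2.16086910e-04]
flap 529 ((482.56915283203125, -266.78729248046875), (34.37910461425781, 258.5475769042969), 59.480857849121094) 235.18090528071943 [[ 362. -216.]
 [ 585. -347.]
 [ 603. -318.]
 [ 380. -186.]]
top [ 482.13967106 -250.54400062  229.67581421] [-0.86055405  0.50935833  0.00090611]
jar 483 ((672.816162109375, -49.358642578125), (51.18937683105469, 51.47234344482422), 0.8870967030525208)
cup 243 ((692.8510131835938, -325.3233337402344), (60.680641174316406, 62.73421859741211), 0.6247519254684448)
bottle 91 ((445.4599609375, -371.10699462890625), (19.708906173706055, 20.15230369567871), 86.30267333984375)
lidplane 11294 [595.1561677  -97.52070891 243.39094166] [ 0.50752775  0.85745577 -0.08476548] 0.9726568962819531
```

Request:
step_arm(plan=[{"offset": [4,-1.2,0],"rot": [0,0,-5.7],"gripper": 0},{"offset": [8,-2.5,0],"rot": [0,0,-11.4],"gripper": 0},{"offset": [12,-3.8,0.5],"rot": [0,0,-17.1],"gripper": 0},{"offset": [16,-5.1,1],"rot": [0,0,-22.8],"gripper": 0},{"offset": [20,-6.4,2],"rot": [0,0,-28.5],"gripper": 0},{"offset": [23.4,-7.5,3.1],"rot": [0,0,-33.9],"gripper": 0},{"offset": [23.4,-7.5,3.1],"rot": [0,0,-33.9],"gripper": 0},{"offset": [23.4,-7.5,3.1],"rot": [0,0,-33.9],"gripper": 0}])

```text
time_s: 0.9
eef_pos: [405.6, -304.4, 272.6]
ee_rot: [-0.0, 0.868, 0.497, -0.0]
force: [0.1, -0.6, 0.1]
grip_width: -0.0
grip_force: 0.0
```

```bash
cat >> h.py <<'E'
C=np.array([516,-196.]);ex=np.array([.861,-.509]);ey=np.array([.509,.861])
def rep():
    s=sense();q=s["ee_rot"];M=R.from_quat(q[[1,2,3,0]]).as_matrix()
    tip=s["eef_pos"]+73*M[:,2];d=tip[:2]-C
    print("t",round(s["time_s"],2),"tip case",(d@ex).round(1),(d@ey).round(1),tip[2].round(1),"F case",(s["force"][:2]@ex).round(1),(s["force"][:2]@ey).round(1),s["force"][2].round(1),"grip",round(s["grip_width"],2))
    print("toolx.ey",M[:2,0]@ey,"tooly.ex",M[:2,1]@ex,"joints",s["joints"].round(2))
E
python3 - <<'E'
from h import *
rep()
E
```

```text
t 0.9 tip case -39.9 -149.5 199.6 F case 0.4 -0.5 0.1 grip -0.0
toolx.ey 1.00019836367001 tooly.ex 1.0001979953691738 joints [-0.88  0.3   1.6  -0.    1.24 -0.34]
```

Request:
step_arm(plan=[{"offset": [2.5,0,0.2],"rot": [0,0,0],"gripper": 0},{"offset": [5,0,0.4],"rot": [0,0,0],"gripper": 0},{"offset": [6.6,0,0.5],"rot": [0,0,0],"gripper": 0},{"offset": [7.5,0,0.7],"rot": [0,0,0],"gripper": 0},{"offset": [8.5,0,0.9],"rot": [0,0,0],"gripper": 0},{"offset": [9.4,0,1.3],"rot": [0,0,0],"gripper": 0},{"offset": [10.2,0,1.7],"rot": [0,0,0],"gripper": 0},{"offset": [11.0,0,2.2],"rot": [0,0,0],"gripper": 0},{"offset": [11.8,0,2.8],"rot": [0,0,0],"gripper": 0},{"offset": [11.8,0,2.8],"rot": [0,0,0],"gripper": 0}])

```text
time_s: 1.9
eef_pos: [465.5, -202.1, 243.8]
ee_rot: [-0.001, 0.868, 0.497, -0.0]
force: [0.4, -1.0, -0.4]
grip_width: 0.002
grip_force: 0.0
```

```bash
python3 - <<'E'
from h import *
rep()
c=capture("top");cv2.imwrite("pics/c.png",c["color"][170:400,310:530,::-1].repeat(2,0).repeat(2,1))
E
```

```text
t 1.9 tip case -40.6 -30.9 170.8 F case 0.8 -0.7 -0.4 grip 0.0
toolx.ey 1.0001978090615846 tooly.ex 1.0001960330090798 joints [-0.64  0.33  1.64  0.    1.18 -0.11]
```

View pics/c.png

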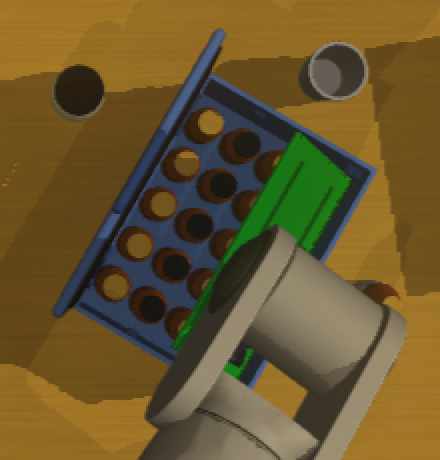

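The crop shows the flap leaning well over the bottles (panel around (300,190)). The lid is still upright, and the cup, jar and bottle are untouched. I'll continue down.

Request:
step_arm(plan=[{"offset": [0.7,0,0.6],"rot": [0,0,0],"gripper": 0},{"offset": [1.3,0,1.35],"rot": [0,0,0],"gripper": 0},{"offset": [1.9,0,2.1],"rot": [0,0,0],"gripper": 0},{"offset": [2.3,0,3.0],"rot": [0,0,0],"gripper": 0},{"offset": [2.7,0,3.8],"rot": [0,0,0],"gripper": 0},{"offset": [3.0,0,4.7],"rot": [0,0,0],"gripper": 0},{"offset": [3.2,0,5.6],"rot": [0,0,0],"gripper": 0},{"offset": [3.3,0,6.2],"rot": [0,0,0],"gripper": 0},{"offset": [3.3,0,6.6],"rot": [0,0,0],"gripper": 0},{"offset": [3.3,0,6.8],"rot": [0,0,0],"gripper": 0},{"offset": [3.3,0,6.8],"rot": [0,0,0],"gripper": 0},{"offset": [3.3,0,6.8],"rot": [0,0,0],"gripper": 0}])

```text
time_s: 3.15
eef_pos: [482.1, -174.5, 178.4]
ee_rot: [0.0, 0.868, 0.496, 0.0]
force: [-6.3, 5.3, 16.7]
grip_width: 0.001
grip_force: 8.7
```

```bash
python3 - <<'E'
from h import *
rep()
E
```

```text
t 3.15 tip case -40.2 1.3 105.4 F case -8.1 1.4 16.7 grip 0.0
toolx.ey 1.0001995958574863 tooly.ex 1.0001995673911932 joints [-0.58  0.42  1.7   0.    1.02 -0.04]
```

Request:
step_arm(plan=[{"offset": [0,0,-4],"rot": [0,0,0],"gripper": 0},{"offset": [0,0,-8.5],"rot": [0,0,0],"gripper": 0},{"offset": [0,0,-13],"rot": [0,0,0],"gripper": 0},{"offset": [0,0,-17.5],"rot": [0,0,0],"gripper": 0},{"offset": [0,0,-22],"rot": [0,0,0],"gripper": 0},{"offset": [0,0,-26],"rot": [0,0,0],"gripper": 0},{"offset": [0,0,-28],"rot": [0,0,0],"gripper": 0},{"offset": [0,0,-28],"rot": [0,0,0],"gripper": 0}])

```text
time_s: 3.95
eef_pos: [482.2, -174.9, 459.5]
ee_rot: [0.002, 0.868, 0.496, 0.001]
force: [-1.0, 0.1, 0.2]
grip_width: 0.003
grip_force: 0.0
```

```bash
python3 - <<'E'
from h import *
rep()
c=capture("top");d=capture("scene")
P,m=cloud(c);hsv=cv2.cvtColor(c["color"],cv2.COLOR_RGB2HSV)
X=P[m];g=m&(hsv[...,0]>40)&(hsv[...,0]<85)&(hsv[...,1]>120)
D=P[g];cy=(D[:,:2]-C)@ey;cx=(D[:,:2]-C)@ex;k=(abs(cx)<125)&(abs(cy)<110)
print("flap fit z vs y",np.polyfit(cy[k],D[k,2],1),k.sum(),cy[k].min(),cy[k].max())
cv2.imwrite("pics/d.png",np.hstack([cv2.resize(x["color"][...,::-1],(400,300)) for x in(c,d)]))
E
```

```text
t 3.95 tip case -39.5 1.0 386.5 F case -0.9 -0.4 0.2 grip 0.0
toolx.ey 1.0001999677941378 tooly.ex 1.0001852709094146 joints [-0.58  0.23  1.21 -0.    1.7  -0.04]
flap fit z vs y [  0.97563527 121.31953147] 5111 -93.59102923663845 70.20908158296078
```

View pics/d.png

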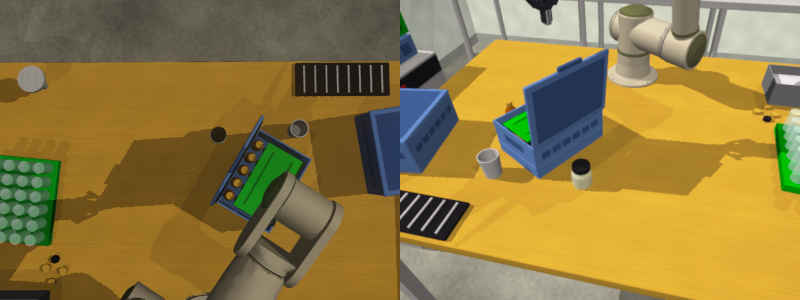

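The flap lies flat inside the rim (top view around (265,175)) and the lid is still upright. The cup, jar and bottle are in place. Next I cross over above the lid to its outer side.

Request:
step_arm(plan=[{"offset": [4,0,0],"rot": [0,0,0],"gripper": 0},{"offset": [8,0,0],"rot": [0,0,0],"gripper": 0},{"offset": [12,0,0],"rot": [0,0,0],"gripper": 0},{"offset": [15,0,0],"rot": [0,0,0],"gripper": 0},{"offset": [17,0,0],"rot": [0,0,0],"gripper": 0},{"offset": [17,0,0],"rot": [0,0,0],"gripper": 0}])

```text
time_s: 4.65
eef_pos: [569.1, -26.3, 454.7]
ee_rot: [-0.001, 0.868, 0.497, -0.001]
force: [-1.3, 0.7, 0.1]
grip_width: -0.004
grip_force: 0.0
```

```bash
python3 - <<'E'
from h import *
rep()
c=capture("top");d=capture("scene")
P,m=cloud(c);hsv=cv2.cvtColor(c["color"],cv2.COLOR_RGB2HSV)
g=m&(hsv[...,0]>40)&(hsv[...,0]<85)&(hsv[...,1]>120)
D=P[g];cy=(D[:,:2]-C)@ey;cx=(D[:,:2]-C)@ex;k=(abs(cx)<125)&(abs(cy)<110)&(D[:,2]<150)
print("flap fit z vs y",np.polyfit(cy[k],D[k,2],1),k.sum())
cv2.imwrite("pics/e.png",np.hstack([cv2.resize(x["color"][...,::-1],(400,300)) for x in(c,d)]))
E
```

```text
t 4.65 tip case -40.9 173.1 381.7 F case -1.5 -0.1 0.1 grip -0.0
toolx.ey 1.0001911690128278 tooly.ex 1.000185520098833 joints [-0.25  0.37  1.03  0.    1.74  0.28]
flap fit z vs y [5.50346086e-03 1.06931231e+02] 6643
```

View pics/e.png

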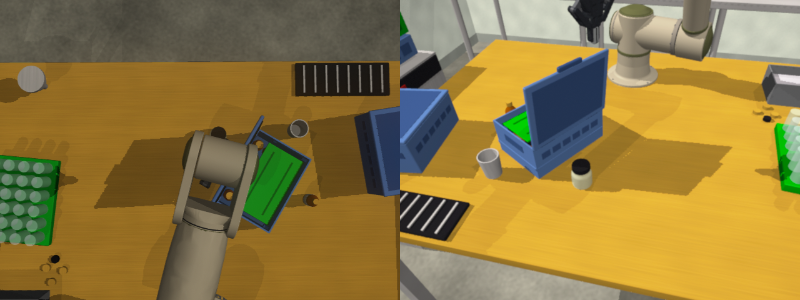

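The flap fit gives a slope near 0 at z = 107 mm, so it is flat. The gripper is beside the lid's outer face, and the bystanders are unmoved. Next I lower the tool and push the lid.

Request:
step_arm(plan=[{"offset": [0,0,4],"rot": [0,0,0],"gripper": 0},{"offset": [0,0,8],"rot": [0,0,0],"gripper": 0},{"offset": [0,0,10.2],"rot": [0,0,0],"gripper": 0},{"offset": [-1.5,0,10.2],"rot": [0,0,0],"gripper": 0},{"offset": [-3.1,0,10.2],"rot": [0,0,0],"gripper": 0},{"offset": [-4.6,0,10.2],"rot": [0,0,0],"gripper": 0},{"offset": [-6.1,0,10.2],"rot": [0,0,0],"gripper": 0},{"offset": [-7.8,0,10.3],"rot": [0,0,0],"gripper": 0},{"offset": [-9.2,0,10.9],"rot": [0,0,0],"gripper": 0},{"offset": [-10.7,0,11.6],"rot": [0,0,0],"gripper": 0},{"offset": [-10.7,0,11.6],"rot": [0,0,0],"gripper": 0}])

```text
time_s: 5.85
eef_pos: [513.0, -122.0, 339.9]
ee_rot: [-0.0, 0.869, 0.495, -0.001]
force: [0.3, -0.7, 0.3]
grip_width: 0.001
grip_force: 0.0
```

```bash
python3 - <<'E'
from h import *
rep()
d=capture("scene")
cv2.imwrite("pics/f.png",d["color"][:320,:480,::-1])
E
```

```text
t 5.85 tip case -40.4 62.1 266.9 F case 0.6 -0.5 0.3 grip 0.0
toolx.ey 1.0002002201976916 tooly.ex 1.0001992617201543 joints [-0.46  0.3   1.43 -0.    1.42  0.08]
```

View pics/f.png

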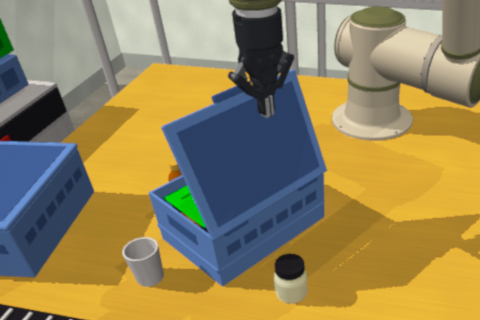

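The lid is tilting inwards under the closed fingertips (contact near (265,108)); the cup (145,260) and jar (290,278) are untouched.

Request:
step_arm(plan=[{"offset": [-1.3,0,0.7],"rot": [0,0,0],"gripper": 0},{"offset": [-2.6,0,1.6],"rot": [0,0,0],"gripper": 0},{"offset": [-3.9,0,2.4],"rot": [0,0,0],"gripper": 0},{"offset": [-5.0,0,3.35],"rot": [0,0,0],"gripper": 0},{"offset": [-6.1,0,4.4],"rot": [0,0,0],"gripper": 0},{"offset": [-7.1,0,5.5],"rot": [0,0,0],"gripper": 0},{"offset": [-8.0,0,6.7],"rot": [0,0,0],"gripper": 0},{"offset": [-8.7,0,8.0],"rot": [0,0,0],"gripper": 0},{"offset": [-9.3,0,9.4],"rot": [0,0,0],"gripper": 0},{"offset": [-9.8,0,10.8],"rot": [0,0,0],"gripper": 0},{"offset": [-9.8,0,10.8],"rot": [0,0,0],"gripper": 0}])

```text
time_s: 7.0
eef_pos: [463.3, -205.0, 230.6]
ee_rot: [-0.002, 0.868, 0.496, -0.001]
force: [0.2, 0.2, 0.1]
grip_width: 0.001
grip_force: 0.0
```

Request:
step_arm(plan=[{"offset": [-0.3,0,1.0],"rot": [0,0,0],"gripper": 0},{"offset": [-0.4,0,2.0],"rot": [0,0,0],"gripper": 0},{"offset": [-0.5,0,2.7],"rot": [0,0,0],"gripper": 0},{"offset": [-0.5,0,3.1],"rot": [0,0,0],"gripper": 0},{"offset": [-0.5,0,3.3],"rot": [0,0,0],"gripper": 0},{"offset": [-0.5,0,3.3],"rot": [0,0,0],"gripper": 0},{"offset": [-0.5,0,3.3],"rot": [0,0,0],"gripper": 0}])

```text
time_s: 7.7
eef_pos: [461.7, -209.1, 202.5]
ee_rot: [0.001, 0.868, 0.497, -0.0]
force: [-11.3, 5.8, 27.5]
grip_width: 0.004
grip_force: 13.7
```

```bash
python3 - <<'E'
from h import *
rep()
E
```

```text
t 7.7 tip case -40.0 -39.0 129.5 F case -12.7 -0.7 27.5 grip 0.0
toolx.ey 1.000197916687044 tooly.ex 1.0001978607321944 joints [-0.66  0.38  1.69 -0.    1.07 -0.12]
```

Seated with 27 N at z = 129.5 mm. Now I retreat upward and check.

Request:
step_arm(plan=[{"offset": [0,0,-2],"rot": [0,0,0],"gripper": 0},{"offset": [0,0,-6],"rot": [0,0,0],"gripper": 0},{"offset": [0,0,-10],"rot": [0,0,0],"gripper": 0},{"offset": [0,0,-14],"rot": [0,0,0],"gripper": 0},{"offset": [-4,-3,-17],"rot": [0,0,0],"gripper": 0},{"offset": [-8,-6,-19],"rot": [0,0,0],"gripper": 0},{"offset": [-12,-9,-20],"rot": [0,0,0],"gripper": 0},{"offset": [-16,-12,-20],"rot": [0,0,0],"gripper": 0},{"offset": [-16,-12,-20],"rot": [0,0,0],"gripper": 0},{"offset": [-16,-12,-20],"rot": [0,0,0],"gripper": 0}])

```text
time_s: 8.7
eef_pos: [276.0, -286.6, 400.1]
ee_rot: [0.0, 0.869, 0.495, -0.0]
force: [-0.0, -0.2, 0.1]
grip_width: -0.002
grip_force: 0.0
```

```bash
python3 - <<'E'
from h import *
rep()
c=capture("top");d=capture("scene")
P,m=cloud(c);D=P[m];cy=(D[:,:2]-C)@ey;cx=(D[:,:2]-C)@ex
k=(abs(cx)<130)&(abs(cy)<90)&(D[:,2]<200)
print("lid z vs y",np.polyfit(cy[k],D[k,2],1),k.sum())
cv2.imwrite("pics/g.png",np.hstack([cv2.resize(x["color"][...,::-1],(400,300)) for x in(c,d)]))
E
```

```text
t 8.7 tip case -160.5 -200.2 327.1 F case 0.1 -0.2 0.1 grip -0.0
toolx.ey 1.000199553719864 tooly.ex 1.00019953702589 joints [-1.1  -0.03  1.65 -0.    1.52 -0.57]
lid z vs y [-1.94814950e-03  1.31470902e+02] 11394
```

View pics/g.png

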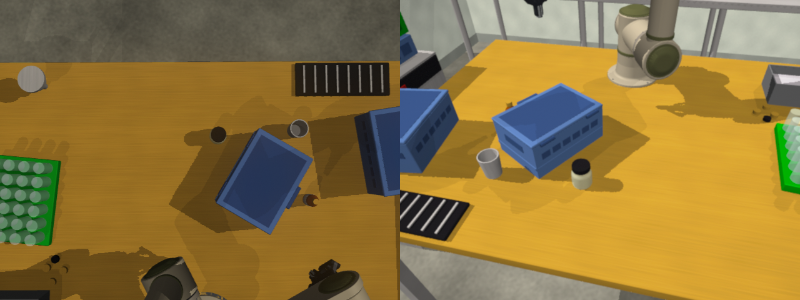

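The lid is shut flat (slope about 0). The jar (218,134), cup (299,128) and bottle (311,200) all stand in place, and the arm is clear.

```bash
python3 -c "
from rig import *
print(finish_job())"
```

```text
the job is handed in; nothing more can be done
None
```

I folded the flap flat, then shut the lid over it, left the bottle, cup and jar standing in place, and moved the arm clear; the job was handed in after about 9 s of robot time, and no verdict came back.

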